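Unbar the tube carrier and load the reader

TASK

Free the tube carrier on the rocker: lift the steel locking bar straight up out of its two U brackets, keeping it level so that both ends clear together, and park it fully down in the two U brackets of the low empty stand, with its collars outside them. Then lift the carrier out by its fin, keep it upright, and set it down flat inside the rim of the reader; set both things down rather than dropping them. Leave everything else on the bench standing where it is.

Things in the scene. Friction and masses are not known exactly. Their poses are not given: they have to be found in the camera images.
- rocker: Tube rocker, fixed, left or right of the robot: white block 135 (x) x 205 (y) x 35 mm, rim 9 high round the carrier, which stands on it at z 35. Two aluminium U brackets at y -90 and +90, 8 thick (y): slot 22 wide (x), floor z 115, prong tops z 150, prongs 10 thick. Origin: centre of underside; z up, y along the bracket line.
- bar: Steel locking bar, loose, 0.25 kg, symmetric: 16 (x) x 250 (y) x 22 mm high; a collar 32 dia x 8 near each end (|y| 98 to 106, reaching 5 below the underside). Origin: mid-length, centre of underside. Starts in the rocker's slots, underside at z 115, collars outside, 10 above the carrier's fin. The tubes beside it leave a window |y| < 28 for fingers.
- stand: Low bar stand, fixed, empty, in the middle: aluminium base 56 (x) x 210 (y) x 12 mm, two U brackets at y -90 and +90, 8 thick (y): slot 24 wide (x), floor z 50, prong tops z 80, prongs 10 thick. Origin: centre of underside; y along the bracket line, roughly away from or to the robot. The bar parks with its origin at (0, 0, 50), play 4 either way along y.
- carrier: Tube carrier, loose, 0.3 kg, one piece with its eight tubes, symmetric: white base 110 (x) x 150 (y) x 20 mm; lifting fin in the middle 10 thick (x) x 60 long (y), z 20 to 70; tubes with caps 15 dia up to z 90 at x -43 and +43, y -60, -36, 36, 60. Origin: centre of underside; z up, y along the fin.
- reader: Reader deck, fixed, on the other side from the rocker: low white block 140 (x) x 185 (y) x 30 mm; rim 10 high, 6 thick round a tray 120 (x) x 160 (y), floor z 30. Origin: centre of underside; z up, y along the long side. The carrier goes in with its origin at (0, 0, 30), long sides matching, either way round.
- reagent_bottle: Bystander, loose: amber bottle, 52 dia x 150 high, standing beyond the far end of the stand; sizes in mm. Origin: centre of the underside.
- specimen_pot: Bystander, loose: white pot, 44 dia x 60 high, standing close beside the rocker; sizes in mm. Origin: centre of the underside.
- wash_bottle: Bystander, loose: white bottle with a blue cap, 54 dia x 130 high, standing close beside the reader; sizes in mm. Origin: centre of the underside.
- slide_box: Bystander, loose: grey box 45 x 90 x 30 high, lying close beside the rocker; sizes in mm. Origin: centre of the underside.
- beaker: Bystander, loose: open glass beaker, 60 dia x 75 high, standing close beside the reader; sizes in mm. Origin: centre of the underside.
- stain_jar: Bystander, loose: glass jar, 60 dia x 100 high, at the back; sizes in mm. Origin: centre of the underside.
- tip_box: Bystander, loose: blue box 70 x 100 x 55 high, at the back; sizes in mm. Origin: centre of the underside.

How it is judged:
By the outcome, as a careful person would: the job done as asked, in the order asked, and still so for the second after the job is handed in, with the robot touching nothing.
It also fails if it takes over 72 s, if anything falls off the work surface, if the arm or the gripper's body presses on something with over 40 N, if the wrist force passes 120 N, or if a joint passes its speed limit or range.

ROBOT

A 6-joint arm with a two-finger parallel gripper is mounted at the origin on the work surface. World frame = base frame: x ahead of the robot, y to its left, z up, the work surface at z = 0. Lengths are in m, angles in rad, forces in N, time in s.
With the tool pointing down it reaches from about 0.225 to 0.875 m from the base axis. Payload 3.4 kg.
Tool frame: the origin (TCP) lies midway between the tips of the shut fingers; the grasp point (between the pads) lies r.grasp_offset behind it (r.grasp_offset is the distance from the TCP to the grasp point, in m); x points along the fingers, y is the direction in which the jaws open and shut, and the axes are right-handed (so a half turn about x gives the same grasp; the last joint's range is limited). The gripper opens to 85 mm and grips with 20 to 120 N. Pads are 22 mm wide; open, the fingers measure 114 mm over their backs; the gripper's body (76 mm by 85 mm) begins 54 mm behind the grasp point. The pads swing forward as they close: fully open they stand 13 mm farther back than shut.
Start: joints at [1.186, 0.276, 1.505, -0, 1.361, -0.121], TCP at [0.15, 0.555, 0.231] pointing down, gripper open.
Joint ranges: [-2.89, 2.89], [-0.75, 2.08], [0.22, 2.7], [-1.18, 4.32], [0.11, 2.71], [-2.7, 2.7]. Speed limits (rad/s): [2.57, 2.57, 3.14, 3.14, 3.14, 3.14].

INTERFACE

Orientations are given as a unit quaternion [w, x, y, z].
In Python, from rig import r, fingers, kinematics, vision, finish_job, nets, status gives the robot as it stands. The module is installed in compiled form; this text tells all that it offers. Calls block until the motion is done:
- r.movep(position, orientation): joint-space move of the TCP to a pose.
- r.move_linear(position, ori=None, feed=0.15): straight line of the TCP; ori=None keeps the orientation; feed is the mean speed in m/s.
- r.goto_joints(angles): joint-space move.
- fingers.grip(opening, effort=None): finger opening in m; effort is the grip in N (None keeps the last); returns when the fingers have stopped.
- r.hold(seconds).
- kinematics.solve_ik(position, orientation): joint angles nearest the present ones, or None.
- vision.snapshot(name): name is "scene" or "top" or "wrist"; returns a dict with "frame" (400x640x3 uint8, blue, green, red), "depth" (400x640 float32, m along the optical axis (not along the pixel's ray), 0 where there is no reading), "intrinsics" (3x3 intrinsics, pixels), "extrinsics" (4x4, takes a point from world to camera coordinates); the wrist camera has in their place "tool_from_camera" (4x4, takes a point from camera to tool coordinates, whose origin is the TCP and whose axes are the tool frame's). Camera axes: x right, y up, looking along -z (the intrinsics and any distortion apply to the point x, -y, -z); pixel columns grow to the right and rows downward; lengths in m; the calibration is good to about 2 mm. A picture is of the moment at which its call begins: read the wrist's pose just before it.
A pose or a line that the arm cannot do raises r.Unreachable and nothing moves.
- finish_job(): hands the job in, once; it reports no verdict.
Trained networks look in the newest picture that a camera, given by its name, has taken for a name from the list of things; names that differ only in an ending like _2 or _b are one class to them, and where a whole thing is asked for, a point or a joint stands for the part that bears it (a point fixed in the world has none). Each returns a list of dicts, best first, with "confidence" (0 to 1); they miss things now and then, are a little off and sometimes report something else, mostly with a low value. They report only what shows in the picture. A call takes as long as a camera call.
- nets.search_frame(name, camera): "extent" ([left, top, right, bottom] in pixels, round what is visible of it).
- nets.regions_of(name, camera): "region" (400x640 bool, what is visible of it) and "extent" ([left, top, right, bottom] in pixels, round what is visible of it).
- nets.spot_point(name, camera): "xy" ([column, row] in pixels: a listed point, or the origin of a listed thing).
Readings, each from a call of its own:
- status.read_time(): time.
- status.read_joints(): joint angles.
- status.read_qvel(): joint speeds.
- status.read_effort(): joint torques, N m.
- status.read_tool_pos(): TCP position.
- status.read_tcp_rot(): TCP orientation.
- status.read_ft_force(): force on the tool from outside, world axes, zero at the start.
- status.read_ft_torque(): the same for the moment, N m.
- status.read_finger_gap(): finger opening in m.
Only numpy, scipy, OpenCV 4.12 (cv2) and the standard library are available. Lean on these libraries where they do the work, as an engineer would, in place of code of your own. Each camera call takes 0.05 s, during which the arm holds its last target.

## Working session

There is one attempt and no reset: what is moved stays moved. The work goes in short steps, each a Python script; the robot and the scene stay as the last script left them, time stands still between calls to the robot, and variables do not carry over. Pictures are saved under pics/ and viewed, and the job is handed in when it is done.

```bash
mkdir -p pics; ls; cat > h.py <<'E'
import numpy as np, cv2
from rig import r, fingers, kinematics, vision, finish_job, nets, status
def snap(n,fn=None):
    s=vision.snapshot(n)
    if fn: cv2.imwrite('pics/'+fn,s['frame'])
    return s
def cloud(s,T=None):
    # world points HxWx3
    K=s['intrinsics'];d=s['depth'];v,u=np.mgrid[0:400,0:640]
    x=(u-K[0,2])/K[0,0]*d; y=(v-K[1,2])/K[1,1]*d
    P=np.stack([x,-y,-d],-1)
    M=np.linalg.inv(s['extrinsics']) if T is None else T
    P=P@M[:3,:3].T+M[:3,3]; P[d<=0]=np.nan
    return P
E
python3 - <<'E'
from h import *
for n in ('top','scene'):
    s=snap(n,n+'0.png'); np.savez(n+'0.npz',**{k:v for k,v in s.items()})
    print(n,s.keys(),s['intrinsics'],s['extrinsics'])
    for o in ('rocker','bar','stand','carrier','reader','reagent_bottle','specimen_pot','wash_bottle','slide_box','beaker','stain_jar','tip_box'):
        print(o,[(np.round(d['xy']).tolist(),round(d['confidence'],2)) for d in nets.spot_point(o,n)[:2]])
print(status.read_time(),r.grasp_offset,status.read_tcp_rot(),status.read_tool_pos())
E
```

```text
pics
top dict_keys(['frame', 'depth', 'intrinsics', 'extrinsics']) [[407.52162936   0.         318.41809133]
 [  0.         407.52162936 199.48087721]
 [  0.           0.           1.        ]] [[ 0.02162867 -0.99935653  0.02861354 -0.03515075]
 [ 0.98553861  0.02612333  0.16742526 -0.56576501]
 [-0.16806501  0.02457856  0.98546946 -1.09315384]
 [ 0.          0.          0.          1.        ]]
rocker []
bar [([190.0, 220.0], 0.76)]
stand [([322.0, 220.0], 0.69)]
carrier [([198.0, 226.0], 0.55), ([190.0, 218.0], 0.5)]
reader [([428.0, 222.0], 0.85)]
reagent_bottle [([298.0, 162.0], 0.78)]
specimen_pot [([225.0, 194.0], 0.71)]
wash_bottle [([452.0, 192.0], 0.61), ([171.0, 257.0], 0.17)]
slide_box [([190.0, 222.0], 0.7), ([176.0, 258.0], 0.66)]
beaker [([404.0, 261.0], 0.71), ([174.0, 258.0], 0.48)]
stain_jar [([246.0, 144.0], 0.74)]
tip_box [([373.0, 151.0], 0.64)]
scene dict_keys(['frame', 'depth', 'intrinsics', 'extrinsics']) [[408.69375917   0.         317.59298482]
 [  0.         408.69375917 200.77584333]
 [  0.           0.           1.        ]] [[ 8.56108965e-01  5.16795164e-01  4.45201127e-04 -4.73391131e-01]
 [-4.18396996e-01  6.92599028e-01  5.87580242e-01  1.78424083e-01]
 [ 3.03350281e-01 -5.03218984e-01  8.09165781e-01 -1.30015211e+00]
 [ 0.00000000e+00  0.00000000e+00  0.00000000e+00  1.00000000e+00]]
rocker [([348.0, 142.0], 0.62), ([355.0, 110.0], 0.48)]
bar [([355.0, 113.0], 0.72)]
stand [([300.0, 221.0], 0.9)]
carrier [([352.0, 137.0], 0.93), ([243.0, 364.0], 0.43)]
reader [([232.0, 313.0], 0.95), ([339.0, 304.0], 0.56)]
reagent_bottle [([366.0, 233.0], 0.76)]
specimen_pot [([367.0, 163.0], 0.65)]
wash_bottle [([339.0, 304.0], 0.71), ([242.0, 367.0], 0.58)]
slide_box []
beaker [([211.0, 276.0], 0.69)]
stain_jar [([408.0, 196.0], 0.75)]
tip_box [([340.0, 301.0], 0.56)]
1.3 0.0187 [ 0.70096522  0.09304788  0.70096142 -0.09296743] [0.14994671 0.55514804 0.23132773]
```

View pics/top0.png

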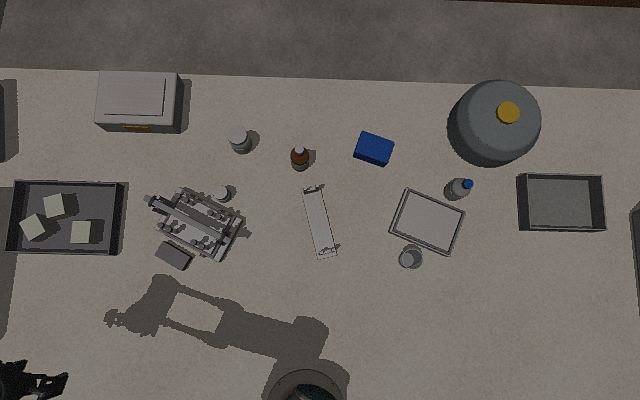

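View pics/scene0.png

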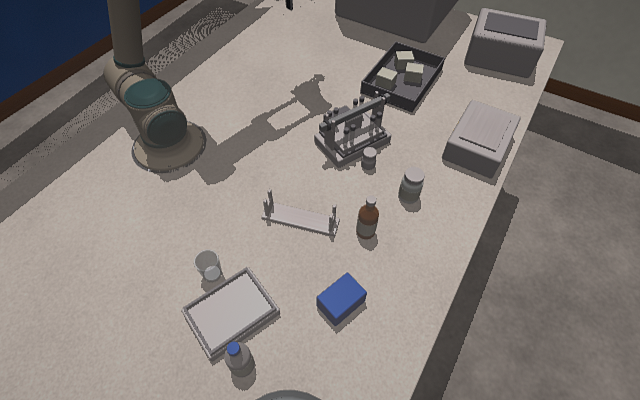

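The top view shows the rocker with the bar at about (195,222), the stand at (320,222), the reader at (428,222), the pot at (222,193) and the slide box at (174,256). In the scene view the bar is at (355,113), the stand at (300,215) and the reader at (232,313). Next I'll get rough poses from depth.

```bash
python3 - <<'E'
from h import *
for n in ('top','scene'):
    s=dict(np.load(n+'0.npz')); P=cloud(s)
    def box(x0,x1,y0,y1,z0,z1):
        m=(P[...,0]>x0)&(P[...,0]<x1)&(P[...,1]>y0)&(P[...,1]<y1)&(P[...,2]>z0)&(P[...,2]<z1)
        return P[m]
    def rect(Q):
        return cv2.minAreaRect(Q[:,:2].astype(np.float32)*1000) if len(Q)>5 else None
    px={'bar':(195,222),'stand':(320,222),'reader':(428,222)} if n=='top' else {'bar':(355,113),'stand':(300,217),'reader':(232,313)}
    for k,(u,v) in px.items(): print(n,k,P[v,u])
    b=P[px['reader'][1],px['reader'][0]]
    for z in ((.022,.05),(.034,.05)): print('reader',z,rect(box(b[0]-.14,b[0]+.14,b[1]-.12,b[1]+.12,*z)))
    b=P[px['stand'][1],px['stand'][0]]
    Q=box(b[0]-.13,b[0]+.13,b[1]-.08,b[1]+.08,.005,.018);print('stand',len(Q),rect(Q))
    Q=box(b[0]-.13,b[0]+.13,b[1]-.08,b[1]+.08,.06,.095);print('prongs',len(Q),Q.round(3)[:40].tolist())
    b=P[px['bar'][1],px['bar'][0]]
    Q=box(b[0]-.17,b[0]+.17,b[1]-.17,b[1]+.17,.128,.16);print('bar',len(Q),rect(Q))
    Q=box(b[0]-.17,b[0]+.17,b[1]-.17,b[1]+.17,.02,.05);print('rocker',len(Q),rect(Q))
print(P[0,0])
E
```

```text
top bar [0.48512139 0.2920515  0.13733641]
top stand [ 0.50717723 -0.02834344  0.01334632]
top reader [ 0.51307212 -0.33519183  0.02870233]
reader (0.022, 0.05) ((513.997314453125, -333.83184814453125), (218.4608154296875, 225.82203674316406), 16.854780197143555)
reader (0.034, 0.05) ((509.10406494140625, -334.28143310546875), (219.50372314453125, 212.25405883789062), 12.910174369812012)
stand 1411 ((507.52520751953125, -27.49469757080078), (256.5382080078125, 157.84463500976562), 0.4465551972389221)
prongs 57 [[0.603, -0.013, 0.083], [0.604, -0.016, 0.081], [0.604, -0.019, 0.082], [0.602, -0.011, 0.077], [0.601, -0.013, 0.081], [0.601, -0.016, 0.082], [0.601, -0.019, 0.08], [0.602, -0.011, 0.063], [0.599, -0.013, 0.078], [0.598, -0.016, 0.082], [0.599, -0.019, 0.079], [0.599, -0.022, 0.077], [0.594, 0.022, 0.081], [0.595, 0.019, 0.077], [0.595, 0.017, 0.08], [0.595, 0.014, 0.081], [0.596, -0.013, 0.08], [0.596, -0.016, 0.076], [0.597, -0.019, 0.073], [0.593, 0.022, 0.072], [0.592, 0.019, 0.079], [0.591, 0.017, 0.082], [0.592, 0.014, 0.081], [0.596, -0.014, 0.063], [0.588, 0.019, 0.0
[... 1594 characters left out ...]
 -0.033, 0.068], [0.422, -0.028, 0.061], [0.418, -0.035, 0.062], [0.422, -0.036, 0.065], [0.423, -0.033, 0.063], [0.424, -0.03, 0.06], [0.427, -0.063, 0.082], [0.428, -0.061, 0.081], [0.43, -0.059, 0.08], [0.425, -0.066, 0.08], [0.426, -0.063, 0.078], [0.431, -0.064, 0.082], [0.429, -0.059, 0.075], [0.428, -0.07, 0.082], [0.43, -0.067, 0.081], [0.431, -0.065, 0.079], [0.433, -0.063, 0.078], [0.428, -0.07, 0.078], [0.429, -0.067, 0.076]]
bar 559 ((502.4523620605469, 306.2234802246094), (249.7532958984375, 86.31350708007812), 57.03950881958008)
rocker 1074 ((490.5743713378906, 311.11236572265625), (206.57875061035156, 260.3951110839844), 63.75841522216797)
[-1.68394529  0.42955043 -0.18742674]
```

```bash
cat >> h.py <<'E'
from scipy.spatial.transform import Rotation as R
def down(yaw):
    """tool x down; tool y (jaw axis) at angle yaw in world xy -> quat wxyz"""
    x=np.array([0,0,-1.]);y=np.array([np.cos(yaw),np.sin(yaw),0]);z=np.cross(x,y)
    q=R.from_matrix(np.stack([x,y,z],1)).as_quat(); return np.r_[q[3],q[:3]]
def tool():
    p=np.array(status.read_tool_pos());q=status.read_tcp_rot()
    T=np.eye(4);T[:3,:3]=R.from_quat([q[1],q[2],q[3],q[0]]).as_matrix();T[:3,3]=p;return T
def wsnap(fn=None,save=None):
    T=tool(); s=snap('wrist',fn); P=cloud(s,T@s['tool_from_camera'])
    if save: np.savez(save,P=P,f=s['frame'],K=s['intrinsics'],M=T@s['tool_from_camera'])
    return s,P
E
python3 - <<'E'
from h import *
s=vision.snapshot('wrist'); print(s['tool_from_camera'].round(3),s['intrinsics'].round(1))
q=status.read_tcp_rot(); T=tool(); print(T.round(3))
for k in np.arange(-180,180,15):
    j=[kinematics.solve_ik(p,down(np.radians(k))) for p in ([.49,.31,.35],[.51,-.03,.35],[.51,-.335,.35])]
    print(k,[None if a is None else np.round(a,2).tolist() for a in j])
E
```

```text
[[ 0.     0.325 -0.946 -0.143]
 [ 1.    -0.     0.    -0.   ]
 [ 0.    -0.946 -0.325 -0.085]
 [ 0.     0.     0.     1.   ]] [[314.7   0.  316.3]
 [  0.  314.7 199.6]
 [  0.    0.    1. ]]
[[ 0.     0.261  0.965  0.15 ]
 [ 0.     0.965 -0.261  0.555]
 [-1.     0.    -0.     0.231]
 [ 0.     0.     0.     1.   ]]
-180 [[0.44, 0.24, 1.26, -0.0, 1.63, -2.7], None, [-0.7, 0.29, 1.2, -0.0, 1.65, 2.45]]
-165 [None, [-0.2, 0.13, 1.41, -0.0, 1.6, 2.68], [-0.7, 0.29, 1.2, -0.0, 1.65, 2.18]]
-150 [None, [-0.2, 0.13, 1.41, -0.0, 1.6, 2.42], [-0.7, 0.29, 1.2, -0.0, 1.65, 1.92]]
-135 [None, [-0.2, 0.13, 1.41, -0.0, 1.6, 2.16], [-0.7, 0.29, 1.2, -0.0, 1.65, 1.66]]
-120 [[0.44, 0.24, 1.26, -0.0, 1.63, 2.54], [-0.2, 0.13, 1.41, 0.0, 1.6, 1.9], [-0.7, 0.29, 1.2, 0.0, 1.65, 1.4]]
-105 [[0.44, 0.24, 1.26, 0.0, 1.63, 2.28], [-0.2, 0.13, 1.41, -0.0, 1.6, 1.64], [-0.7, 0.29, 1.2, -0.0, 1.65, 1.14]]
-90 [[0.44, 0.24, 1.26, -0.0, 1.63, 2.01], [-0.2, 0.13, 1.41, -0.0, 1.6, 1.38], [-0.7, 0.29, 1.2, -0.0, 1.65, 0.88]]
-75 [[0.44, 0.24, 1.26, 0.0, 1.63, 1.75], [-0.2, 0.13, 1.41, -0.0, 1.6, 1.11], [-0.7, 0.29, 1
[... 1020 characters left out ...]
-0.0, 1.6, -1.24], [-0.7, 0.29, 1.2, -0.0, 1.65, -1.74]]
75 [[0.44, 0.24, 1.26, -0.0, 1.63, -0.86], [-0.2, 0.13, 1.41, -0.0, 1.6, -1.5], [-0.7, 0.29, 1.2, -0.0, 1.65, -2.0]]
90 [[0.44, 0.24, 1.26, -0.0, 1.63, -1.13], [-0.2, 0.13, 1.41, -0.0, 1.6, -1.77], [-0.7, 0.29, 1.2, -0.0, 1.65, -2.27]]
105 [[0.44, 0.24, 1.26, -0.0, 1.63, -1.39], [-0.2, 0.13, 1.41, -0.0, 1.6, -2.03], [-0.7, 0.29, 1.2, -0.0, 1.65, -2.53]]
120 [[0.44, 0.24, 1.26, -0.0, 1.63, -1.65], [-0.2, 0.13, 1.41, -0.0, 1.6, -2.29], None]
135 [[0.44, 0.24, 1.26, -0.0, 1.63, -1.91], [-0.2, 0.13, 1.41, -0.0, 1.6, -2.55], None]
150 [[0.44, 0.24, 1.26, -0.0, 1.63, -2.17], None, None]
165 [[0.44, 0.24, 1.26, -0.0, 1.63, -2.44], None, None]
```

```bash
python3 - <<'E'
from h import *
def view(c,yaw,z,name,off):
    a=np.radians(yaw); zt=np.array([np.sin(a),-np.cos(a)])
    p=np.r_[np.array(c)-off*zt,z]
    r.movep(p,down(a)); r.hold(.15)
    wsnap(name+'.png',name+'.npz'); print(name,status.read_time())
view([.51,-.336],-20,.27,'w_reader',.045)
view([.508,-.025],-74,.27,'w_stand',.045)
view([.49,.312],-30,.33,'w_rocker',.04)
E
```

```text
w_reader 4.8
w_stand 6.275
w_rocker 7.85
```

```bash
cd pics; python3 -c "
import cv2,numpy as np
a=[cv2.imread(f'w_{n}.png') for n in ('reader','stand','rocker')]
cv2.imwrite('c1.png',np.vstack([np.hstack([cv2.resize(a[0],(400,250)),cv2.resize(a[1],(400,250))])]))"
```

```text
(no output)
```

View pics/c1.png

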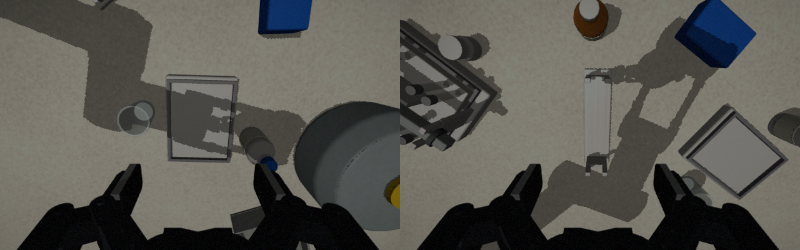

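View pics/w_rocker.png

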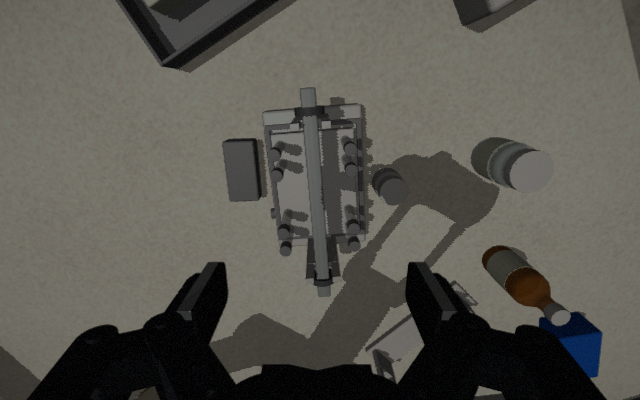

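The wrist pictures show the reader at (202,118) and the stand at (597,122) in the composite. In the rocker picture the bar runs from (308,90) to (323,295), a few degrees off vertical. The slide box is at (241,170) and the pot at (389,184). Next I'll fit poses to the clouds.

```bash
cat > fit.py <<'E'
from h import *
from scipy.optimize import least_squares
def near(P,c,rad,z0,z1):
    with np.errstate(invalid='ignore'):
        m=(np.hypot(P[...,0]-c[0],P[...,1]-c[1])<rad)&(P[...,2]>z0)&(P[...,2]<z1)
    return cv2.morphologyEx(m.astype(np.uint8),cv2.MORPH_OPEN,np.ones((2,2),np.uint8))>0
def comps(m,P):
    n,l,st,_=cv2.connectedComponentsWithStats(m.astype(np.uint8))
    o=[P[l==i] for i in range(1,n)]; return sorted(o,key=len,reverse=True)
def info(Q):
    (c,sz,a)=cv2.minAreaRect(Q[:,:2].astype(np.float32)*1000); 
    w=np.linalg.svd(Q[:,:2]-Q[:,:2].mean(0),full_matrices=False)[2][0]
    return len(Q),np.round(c,1),np.round(sz,1),round(a,1),'pca',round(np.degrees(np.arctan2(w[1],w[0]))%180,2),'z',np.median(Q[:,2]).round(4)
E
python3 - <<'E'
from fit import *
d=np.load('w_reader.npz');P=d['P']
print('reader deck');[print(info(q)) for q in comps(near(P,(.512,-.337),.16,.022,.05),P)[:2]]
print('floor');[print(info(q)) for q in comps(near(P,(.512,-.337),.16,.02,.035),P)[:2]]
print('rim');[print(info(q)) for q in comps(near(P,(.512,-.337),.16,.036,.046),P)[:3]]
d=np.load('w_stand.npz');P=d['P']
print('stand base');[print(info(q)) for q in comps(near(P,(.508,-.025),.14,.006,.02),P)[:2]]
print('prongs');[print(info(q)) for q in comps(near(P,(.508,-.025),.14,.072,.09),P)[:5]]
d=np.load('w_rocker.npz');P=d['P']
print('bar');[print(info(q)) for q in comps(near(P,(.49,.312),.16,.131,.143),P)[:5]]
print('prongs');[print(info(q)) for q in comps(near(P,(.49,.312),.16,.145,.157),P)[:5]]
print('deck');[print(info(q)) for q in comps(near(P,(.49,.312),.16,.03,.051),P)[:5]]
print('tubes');[print(info(q)) for q in comps(near(P,(.49,.312),.16,.12,.1285),P)[:12]]
E
```

```text
reader deckTraceback (most recent call last):
  File "<stdin>", line 3, in <module>
  File "fit.py", line 12, in info
    w=np.linalg.svd(Q[:,:2]-Q[:,:2].mean(0),full_matrices=False)[2][0]
      ~~~~~~~~~~~~~^^^^^^^^^^^^^^^^^^^^^^^^^^^^^^^^^^^^^^^^^^^^^
    u, s, vh = gufunc(a, signature=signature)
               ~~~~~~^^^^^^^^^^^^^^^^^^^^^^^^
    raise LinAlgError("SVD did not converge")
numpy.linalg.LinAlgError: SVD did not converge
```

```bash
sed -i 's/np.uint8))>0$/np.uint8))>0) \& m/; s/return cv2.morph/return (cv2.morph/' fit.py; python3 - <<'E'
from fit import *
d=np.load('w_reader.npz');P=d['P']
print('reader deck');[print(info(q)) for q in comps(near(P,(.512,-.337),.16,.022,.05),P)[:2]]
print('floor');[print(info(q)) for q in comps(near(P,(.512,-.337),.16,.02,.035),P)[:2]]
print('rim');[print(info(q)) for q in comps(near(P,(.512,-.337),.16,.036,.046),P)[:3]]
d=np.load('w_stand.npz');P=d['P']
print('stand base');[print(info(q)) for q in comps(near(P,(.508,-.025),.14,.006,.02),P)[:2]]
print('prongs');[print(info(q)) for q in comps(near(P,(.508,-.025),.14,.072,.09),P)[:5]]
d=np.load('w_rocker.npz');P=d['P']
print('bar');[print(info(q)) for q in comps(near(P,(.49,.312),.16,.131,.143),P)[:5]]
print('prongs');[print(info(q)) for q in comps(near(P,(.49,.312),.16,.145,.157),P)[:5]]
print('deck');[print(info(q)) for q in comps(near(P,(.49,.312),.16,.03,.051),P)[:5]]
print('tubes');[print(info(q)) for q in comps(near(P,(.49,.312),.16,.12,.1285),P)[:12]]
E
```

```text
reader deck
(14666, array([ 517. , -332.9]), array([178.7, 139.5]), 68.2, 'pca', np.float64(68.34), 'z', np.float64(0.0303))
(433, array([ 395.6, -283.8]), array([22.9, 46.2]), 27.0, 'pca', np.float64(115.82), 'z', np.float64(0.0373))
floor
(11110, array([ 514.8, -336.6]), array([159. , 119.9]), 68.4, 'pca', np.float64(68.4), 'z', np.float64(0.0301))
(655, array([ 547.9, -253.4]), array([ 10.4, 136.6]), 70.0, 'pca', np.float64(158.41), 'z', np.float64(0.0298))
rim
(1984, array([ 515.5, -335.7]), array([172.4, 131.1]), 68.2, 'pca', np.float64(67.0), 'z', np.float64(0.0401))
(127, array([ 393.9, -284.9]), array([18.2, 44.3]), 27.9, 'pca', np.float64(115.92), 'z', np.float64(0.0413))
(69, array([ 604.8, -392.8]), array([41.4, 10.5]), 6.1, 'pca', np.float64(6.58), 'z', np.float64(0.0431))
stand base
(4898, array([497.2, -28. ]), array([184.6,  54.6]), 15.1, 'pca', np.float64(15.1), 'z', np.float64(0.0121))
(411, array([6.017e+02, 2.000e-01]), array([17.6, 54.1]), 13.3, 'pca', np.float64(104.69), 'z', np.float64(0.012))
prongs
(71, array([591.4,  15.5]), array([7.4, 8.4]), 15.4, 'pca', np
[... 2111 characters left out ...]
13.5, 12.2]), 61.0, 'pca', np.float64(40.17), 'z', np.float64(0.125))
(101, array([425.5, 274.8]), array([14.8, 12.3]), 57.3, 'pca', np.float64(35.96), 'z', np.float64(0.125))
(99, array([436.2, 296.4]), array([13.8, 12.2]), 58.4, 'pca', np.float64(37.36), 'z', np.float64(0.1249))
(99, array([502.5, 238.3]), array([13.9, 13.3]), 88.1, 'pca', np.float64(59.37), 'z', np.float64(0.1252))
(19, array([440.4, 239.5]), array([4. , 9.4]), 45.5, 'pca', np.float64(140.91), 'z', np.float64(0.1257))
(16, array([469.5, 226.4]), array([1.7, 7.8]), 60.7, 'pca', np.float64(151.97), 'z', np.float64(0.1257))
(5, array([458. , 220.1]), array([1.5, 0.5]), 2.5, 'pca', np.float64(171.71), 'z', np.float64(0.1255))
```

```bash
python3 - <<'E'
from fit import *
P=np.load('w_rocker.npz')['P']
q=comps(near(P,(.49,.312),.16,.131,.143),P)[0]
a=np.radians(64.4);ya=np.array([np.cos(a),np.sin(a)]);xa=np.array([np.sin(a),-np.cos(a)])
C=np.array([.4919,.3111])
l=(q[:,:2]-C)@ya;t=(q[:,:2]-C)@xa
print('along',l.min(),l.max(),(l.min()+l.max())/2)
for lo in range(-80,80,20):
    m=(l>lo/1e3)&(l<(lo+20)/1e3); print(lo,t[m].min().round(4),t[m].max().round(4),np.percentile(t[m],[2,98]).mean().round(4),np.median(q[m,2]).round(4))
fingers.grip(.05,60)
print(status.read_time(),status.read_finger_gap(),status.read_ft_force())
E
```

```text
along -0.1228470652430113 0.12549529112705773 0.0013241129420232187
-80 -0.0079 0.0068 -0.0005 0.137
-60 -0.0079 0.0068 -0.0006 0.1371
-40 -0.0079 0.0069 -0.0004 0.1371
-20 -0.0079 0.0069 -0.0006 0.137
0 -0.0079 0.0069 -0.0005 0.137
20 -0.0079 0.0069 -0.0005 0.137
40 -0.0079 0.007 -0.0004 0.137
60 -0.0079 0.007 -0.0006 0.137
8.2917 0.04972720236251043 [-0.36832576  0.24667853 -0.07955894]
```

```bash
cat >> h.py <<'E'
def ax(deg):
    a=np.radians(deg);return np.array([np.cos(a),np.sin(a)]),np.array([np.sin(a),-np.cos(a)])
GO=r.grasp_offset
E
python3 - <<'E'
from h import *
ya,xa=ax(64.4); C=np.array([.4919,.3111])+.0013*ya-.0005*xa
q=down(np.radians(64.4-90))
r.movep(np.r_[C,.20],q)
r.move_linear(np.r_[C,.126-GO],q,.1)
print('pos',status.read_tool_pos(),status.read_ft_force())
fingers.grip(.0,60); r.hold(.2)
print(status.read_finger_gap(),status.read_ft_force(),status.read_time())
s,P=wsnap('grip1.png')
E
```

```text
pos [0.49263309 0.31280011 0.1080346 ] [ 0.54750536  0.15491206 -0.37162016]
0.015107784843637253 [-0.26802079  0.4390341   5.37805143] 10.5667
```

View pics/grip1.png

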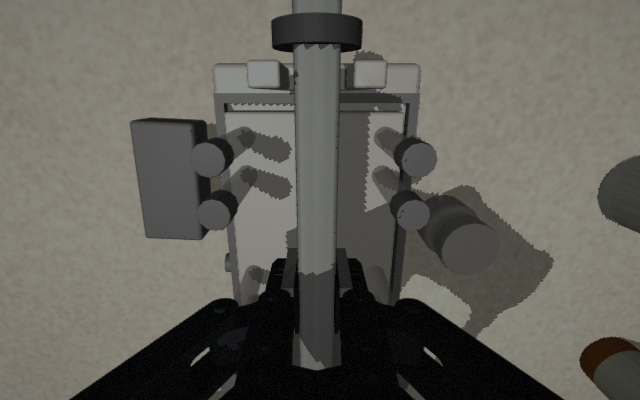

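The picture shows the fingers closed on the bar at (318,270), and the bar still in the slot at the far bracket at (318,75). Lifting.

```bash
python3 - <<'E'
from h import *
p=np.array(status.read_tool_pos())
r.move_linear([p[0],p[1],p[2]+.12],None,.08); r.hold(.2)
print(status.read_tool_pos(),status.read_finger_gap(),status.read_ft_force(),status.read_ft_torque(),status.read_time())
T=tool();s,P=wsnap('lift1.png','lift1.npz'); snap('scene','scene1.png')
from fit import *
q=comps(near(P,p[:2],.16,p[2]+.12+GO+.005,p[2]+.12+GO+.02),P)
print(p[2]+.12+GO+.011)
for k in q[:3]:
    print(info(k)); 
    ya,xa=ax(64.4); l=(k[:,:2]-p[:2])@ya; print(l.min(),l.max(),np.polyfit(l,k[:,2],1))
E
```

```text
[0.49228468 0.31262601 0.2276996 ] 0.014825267067167762 [ 0.28343257  0.0075885  -1.82544671] [-0.01139902 -0.02398067  0.01143988] 12.475
0.2577375690730738
(17464, array([508.9, 343.7]), array([151.5,  41.6]), 60.6, 'pca', np.float64(64.36), 'z', np.float64(0.2568))
-0.04063074392439441 0.11071708024330104 [0.00075059 0.25726041]
```

View pics/lift1.png

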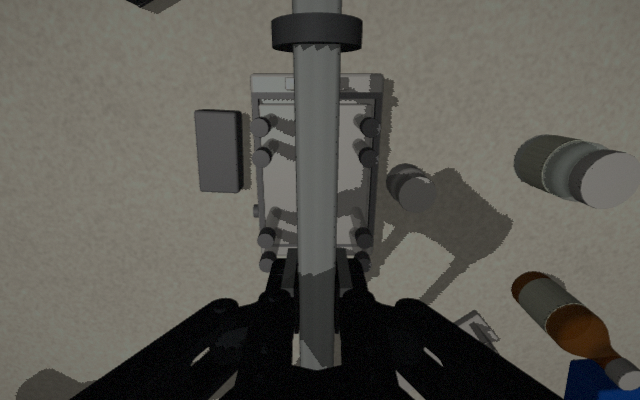

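View pics/scene1.png

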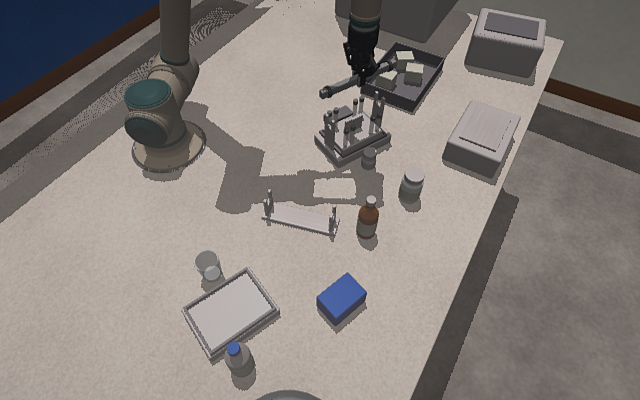

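```bash
python3 - <<'E'
from h import *
from fit import *
P=np.load('w_stand.npz')['P']
[print('bottle',info(k)) for k in comps(near(P,(.68,.02),.08,.02,.2),P)[:1]]
C=np.array([.5095,-.0245]); q=down(np.radians(15.15-90))
r.movep(np.r_[C,.21],q); r.hold(.1)
r.move_linear(np.r_[C,.125],q,.12); r.hold(.25)
print(tool().round(4),status.read_time(),status.read_ft_force())
s,P=wsnap('st1.png','st1.npz'); snap('top','top1.png')
T=tool();p=T[:3,3];ya,xa=ax(15.15)
for k in comps(near(P,p[:2],.18,p[2]+GO+.004,p[2]+GO+.018),P)[:2]:
    l=(k[:,:2]-C)@ya;t=(k[:,:2]-C)@xa;print(len(k),l.min(),l.max(),'bar z',np.median(k[:,2]))
    for lo in (30,50,70,85):
        m=(l*1e3>lo)&(l*1e3<lo+10);print(lo,np.percentile(t[m],[2,98]).round(4))
print('prongs');
for k in comps(near(P,C,.13,.072,.085),P)[:4]:
    c=np.array(info(k)[1])/1e3-C;print(info(k)[:3],c@ya,c@xa)
E
```

```text
bottle (2886, array([678. ,  31.7]), array([45.1, 50. ]), 25.5, 'pca', np.float64(120.25), 'z', np.float64(0.1069))
[[ 1.400e-03  2.614e-01 -9.652e-01  5.100e-01]
 [-3.000e-04 -9.652e-01 -2.614e-01 -2.460e-02]
 [-1.000e+00  7.000e-04 -1.300e-03  1.257e-01]
 [ 0.000e+00  0.000e+00  0.000e+00  1.000e+00]] 15.0583 [-0.1625368  -0.01207683 -1.7052248 ]
17015 -0.04104112946974646 0.11092053578408562 bar z 0.15478166220818032
30 [-0.007   0.0079]
50 [-0.007   0.0079]
70 [-0.0069  0.0079]
85 [-0.0069  0.0079]
prongs
(237, array([591. ,  15.6]), array([6.9, 9.2])) 0.08914747423294939 -0.017406545834416073
(174, array([600.1, -18.1]), array([6.9, 7. ])) 0.08912381111356155 0.01750046549650114
(36, array([426.6, -63.5]), array([6.4, 3.7])) -0.09021133549777775 0.015978890690763553
(32, array([418.7, -33.9]), array([6.5, 3.7])) -0.09010090092907003 -0.014657000094490853
```

View pics/st1.png

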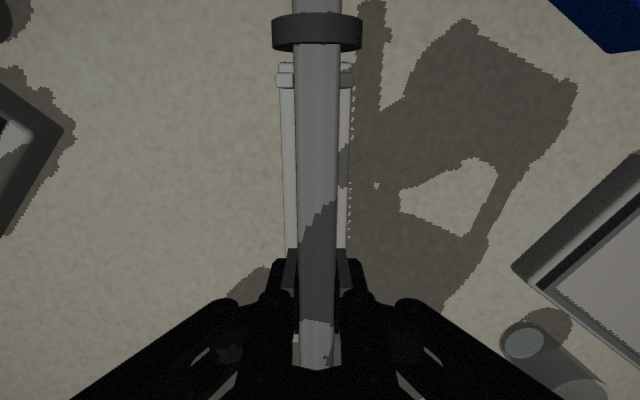

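```bash
python3 - <<'E'
from fit import *
P=np.load('st1.npz')['P'];C=np.array([.5095,-.0245]);ya,xa=ax(15.15)
m=near(P,C,.18,.135,.17);k=P[m];l=(k[:,:2]-C)@ya;t=(k[:,:2]-C)@xa
s=(abs(t)>.010)&(l>.08)&(l<.13); print(np.percentile(l[s],[1,5,50,95,99]),t[s].min(),t[s].max(),s.sum())
s=k[:,2]>.157; s&=l>.08; print(np.percentile(l[s],[1,5,50,95,99]),s.sum())
E
```

```text
[0.09796284 0.09805626 0.10092361 0.10533064 0.10576198] -0.015265584569594697 0.016037953344290885 910
[0.0980043  0.09824367 0.10198085 0.10564474 0.10605471] 1634
```

The bar sits over the slots with its far collar outside the bracket: collar inner edge at 98 mm, bracket out to 94 mm. Lowering.

```bash
python3 - <<'E'
from h import *
C=np.array([.5093,-.0245])
r.move_linear([*C,.055],None,.08)
print(status.read_ft_force())
for z in (.047,.0435,.0425,.0415):
    r.move_linear([*C,z],None,.03); r.hold(.1)
    f=status.read_ft_force(); print(z,status.read_tool_pos(),f,status.read_time())
    if f[2]>3: break
E
```

```text
[ 0.31938611 -0.28389387 -2.32550846]
0.047 [ 0.50937264 -0.02452006  0.04703898] [ 0.16521664 -0.47316591 -2.72560691] 16.7
0.0435 [ 0.50925676 -0.02448578  0.04345869] [ 0.49024651 -0.50676705 -2.09118504] 17.0667
0.0425 [ 0.50948853 -0.02451652  0.04301972] [-1.40621786  0.30907751  4.75275198] 17.4167
```

Contact at the expected height (TCP 0.0430). Releasing gently and checking.

```bash
python3 - <<'E'
from h import *
from fit import *
C=np.array([.5093,-.0245])
fingers.grip(.03); r.hold(.1); print(status.read_finger_gap())
fingers.grip(.05)
r.move_linear([*C,.15],None,.15)
q=down(np.radians(64.4-90)); Cc=np.array([.4899,.31045])
# look from above stand
a=np.radians(15.15-90); zt=np.array([np.sin(a),-np.cos(a)])
r.movep(np.r_[C-.045*zt,.27],down(a)); r.hold(.15)
s,P=wsnap('st2.png','st2.npz'); print(status.read_time())
ya,xa=ax(15.15);O=np.array([.5095,-.0245])
for k in comps(near(P,O,.16,.064,.078),P)[:2]:
    l=(k[:,:2]-O)@ya;t=(k[:,:2]-O)@xa;print(info(k),l.min(),l.max(),np.percentile(t,[2,98]))
    for lo in (-60,-30,0,30,60): m=(l*1e3>lo)&(l*1e3<lo+20);print(lo,np.percentile(t[m],[2,98]).round(4),np.median(k[m,2]))
E
```

```text
0.03017331912977879
19.7833
(2834, array([509. , -25.8]), array([247.6,  29.7]), 15.2, 'pca', np.float64(15.09), 'z', np.float64(0.0721)) -0.12460765097378038 0.12303127926855521 [-0.00868458  0.01008511]
-60 [-0.006   0.0073] 0.07215204565957711
-30 [-0.0058  0.0083] 0.07192756193290084
0 [-0.0057  0.008 ] 0.07200396073153059
30 [-0.0055  0.0078] 0.07205272046656211
60 [-0.0065  0.0075] 0.0720998419348356
(39, array([430.5, -63.3]), array([1.9, 9. ]), 8.7, 'pca', np.float64(102.56), 'z', np.float64(0.0718)) -0.08781668342289241 -0.0856216495911388 [0.0123846 0.021234 ]Traceback (most recent call last):
  File "<stdin>", line 15, in <module>
    return _quantile_unchecked(
        a, q, axis, out, overwrite_input, method, keepdims, weights)
    return _ureduce(a,
                    func=_quantile_ureduce_func,
    ...<5 lines>...
                    overwrite_input=overwrite_input,
                    method=method)
    r = func(a, **kwargs)
    result = _quantile(arr,
                       quantiles=q,
    ...<2 lines>...
                       out=out,
                       weights=wgt)
    slices_having_nans = np.isnan(arr[-1, ...])
                                  ~~~^^^^^^^^^
IndexError: index -1 is out of bounds for axis 0 with size 0
```

View pics/st2.png

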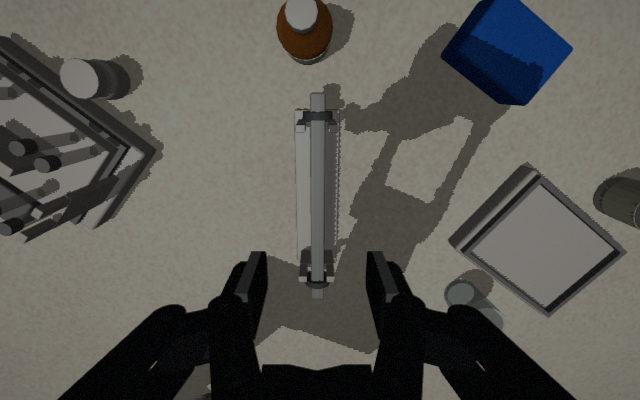

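The bar lies in both brackets, from (318,95) to (318,297), with its top at 72 mm along its length and the collars outside. Next is the carrier: look again, then grasp.

```bash
python3 - <<'E'
from h import *
from fit import *
a=np.radians(64.4-90); zt=np.array([np.sin(a),-np.cos(a)]);C=np.array([.49,.3105])
r.movep(np.r_[C-.03*zt,.28],down(a)); r.hold(.15)
s,P=wsnap('ca1.png','ca1.npz'); print(status.read_time())
tb=[k for k in comps(near(P,C,.13,.12,.129),P) if len(k)>60]
cs=np.array([np.array(info(k)[1]) for k in tb]);print(cs,cs.mean(0))
ya,xa=ax(64.4)
for k in comps(near(P,C,.06,.095,.112),P)[:2]: print('fin',info(k))
E
```

```text
21.3167
[[477.5 382.8]
 [554.6 345.7]
 [466.6 361.4]
 [543.9 324.3]
 [512.9 260. ]
 [435.6 297. ]
 [425.3 275.2]
 [502.7 238.1]] [489.8875 310.5625]
fin (423, array([489.8, 311.2]), array([59.3,  7.7]), 64.4, 'pca', np.float64(64.12), 'z', np.float64(0.1051))
fin (47, array([439.5, 300.3]), array([ 4. , 11.2]), 36.8, 'pca', np.float64(127.69), 'z', np.float64(0.1036))
```

View pics/ca1.png

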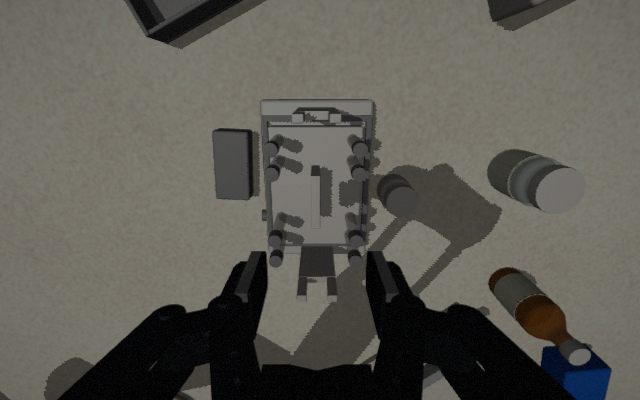

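The picture shows the empty brackets at (318,115) and (318,285), and the fin free at (315,197). The pot and slide box are unmoved. Grasping the fin.

```bash
python3 - <<'E'
from h import *
C=np.array([.4899,.3107]);q=down(np.radians(64.4-90))
r.movep(np.r_[C,.17],q)
r.move_linear(np.r_[C,.0705],q,.1); r.hold(.1)
print(status.read_tool_pos(),status.read_ft_force())
fingers.grip(0,80); r.hold(.2)
print(status.read_finger_gap(),status.read_ft_force())
r.move_linear(np.r_[C,.09],None,.05)
print(status.read_ft_force(),status.read_finger_gap())
r.move_linear(np.r_[C,.25],None,.12); r.hold(.2)
print(tool().round(4),status.read_finger_gap(),status.read_ft_force(),status.read_ft_torque(),status.read_time())
s,P=wsnap('cl1.png','cl1.npz'); snap('scene','scene2.png')
E
```

```text
[0.49046646 0.31096377 0.07128833] [-1.07498417  0.19882293 -0.40995529]
0.008946640276971047 [-0.40267254 -0.31642337  4.4359476 ]
[-0.27533672  0.34293418 -3.887189  ] 0.009435002629075633
[[-1.100e-03  9.019e-01 -4.320e-01  4.897e-01]
 [-5.000e-04 -4.320e-01 -9.019e-01  3.106e-01]
 [-1.000e+00 -8.000e-04  9.000e-04  2.494e-01]
 [ 0.000e+00  0.000e+00  0.000e+00  1.000e+00]] 0.008762507623725177 [-0.61960682 -0.34949137 -2.67732874] [0.03678033 0.04181456 0.0198714 ] 25.9583
```

View pics/cl1.png

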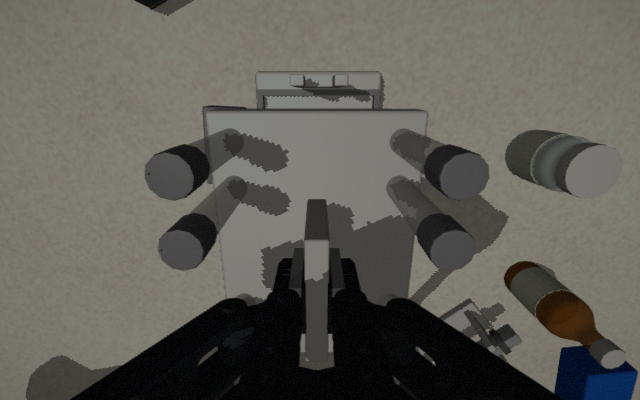

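View pics/scene2.png

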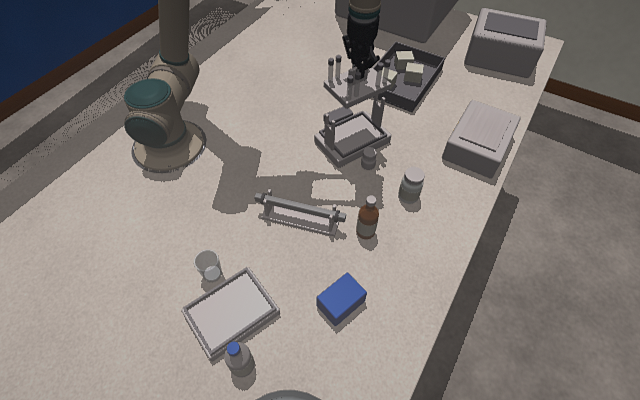

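The carrier is held by its fin at (316,260) and looks level. The scene view shows the bar parked at (300,208). Moving over the reader.

```bash
python3 - <<'E'
from h import *
from fit import *
P=np.load('cl1.npz')['P']
def level(P,C,zb):
    k=comps(near(P,C,.1,zb+.014,zb+.026),P)[0]; A=np.c_[k[:,:2]-C,np.ones(len(k))]; return len(k),np.linalg.lstsq(A,k[:,2],rcond=None)[0]
print(level(P,np.array([.4897,.3106]),.2494-.0363))
C=np.array([.5152,-.3362]);q=down(np.radians(68.3-90))
r.movep(np.r_[C,.25],q); r.hold(.1)
r.move_linear(np.r_[C,.15],None,.1); r.hold(.25)
T=tool();p=T[:3,3];print(T.round(4),status.read_finger_gap(),status.read_time())
s,P=wsnap('re1.png','re1.npz')
print(level(P,p[:2],p[2]-.0363))
ya,xa=ax(68.3)
for k in comps(near(P,p[:2],.13,p[2]-.0363+.086,p[2]-.0363+.094),P)[:4]:
    c=np.array(info(k)[1])/1e3-C;print(len(k),c@ya,c@xa)
for k in comps(near(P,C,.16,.036,.044),P)[:3]:
    l=(k[:,:2]-C)@ya;t=(k[:,:2]-C)@xa;print('rim',len(k),l.min(),l.max(),t.min(),t.max())
E
```

```text
(28860, array([-0.00208704, -0.00198157,  0.23365206]))
[[ 8.000e-04  9.291e-01 -3.697e-01  5.154e-01]
 [-7.000e-04 -3.697e-01 -9.291e-01 -3.364e-01]
 [-1.000e+00  1.000e-03  4.000e-04  1.506e-01]
 [ 0.000e+00  0.000e+00  0.000e+00  1.000e+00]] 0.009081456317562445 29.8667
(28833, array([-1.06144507e-04, -2.30587817e-03,  1.34839683e-01]))
2567 0.00032876192346830807 0.024085304972071262
2535 0.00047048271518501623 -0.024510990310771006
2078 0.059848789852276714 0.04248167079127206
2059 0.05981451190948349 -0.04306836617553838
rim 1591 0.07090592314453097 0.08631712924337566 -0.06605859423675468 0.06575465647326754
rim 306 -0.00947547768988772 0.030635937062106502 -0.1463687769559589 -0.11349658632341929
rim 43 -0.014183307121587526 -0.012104373816210582 0.10678979289199794 0.12415478478466965
```

View pics/re1.png

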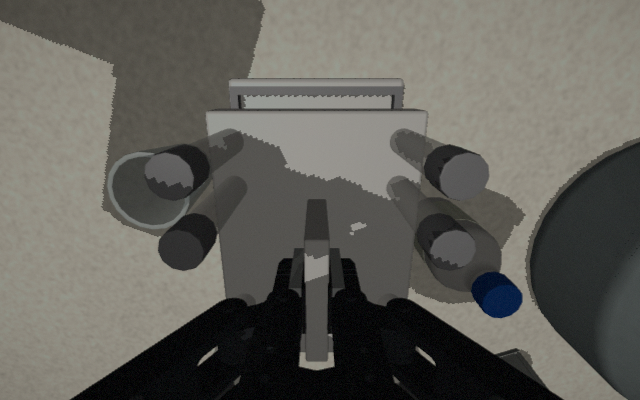

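Measured from the tubes and rim, the carrier is centred in the tray to within about 1 mm. In the picture the beaker is at (150,190) and the wash bottle at (480,270), both clear of the base. Lowering.

```bash
python3 - <<'E'
from h import *
C=np.array([.5152,-.3362])
r.move_linear([*C,.08],None,.08)
print(status.read_ft_force())
for z in (.07,.0675,.0665,.0655,.0645):
    r.move_linear([*C,z],None,.03); r.hold(.1)
    f=status.read_ft_force(); print(z,status.read_tool_pos(),f,status.read_time())
    if f[2]>2: break
E
```

```text
[ 0.82251036 -0.17697511 -2.78529375]
0.07 [ 0.51528041 -0.3362657   0.07004164] [ 0.27120234  0.48696009 -3.50257061] 31.525
0.0675 [ 0.51520465 -0.3361955   0.06748124] [ 1.00649816 -0.23055928 -4.16090088] 31.875
0.0665 [ 0.51522175 -0.33619894  0.06651257] [ 0.8049888  -0.41433781 -3.38007999] 32.225
0.0655 [ 0.51542606 -0.33638176  0.06593673] [-0.60321358  0.83029172  1.03924344] 32.575
0.0645 [ 0.5154305  -0.3363958   0.06589459] [-0.95013282  1.36077032  6.57051972] 32.925
```

```bash
python3 - <<'E'
from h import *
from fit import *
C=np.array([.5152,-.3362])
r.move_linear([*C,.0655],None,.03)
fingers.grip(.02); r.hold(.1); fingers.grip(.045)
r.move_linear([*C,.17],None,.12)
a=np.radians(68.3-90); zt=np.array([np.sin(a),-np.cos(a)])
r.movep(np.r_[C-.045*zt,.29],down(a)); r.hold(.2)
s,P=wsnap('re2.png','re2.npz'); print(status.read_time())
ya,xa=ax(68.3)
cs=np.array([info(k)[1] for k in comps(near(P,C,.13,.116,.124),P) if len(k)>50])/1e3-C
print('tubes',np.c_[cs@ya,cs@xa].round(4),cs.mean(0))
k=comps(near(P,C,.1,.044,.056),P)[0];A=np.c_[k[:,:2]-C,np.ones(len(k))];print('base',info(k),np.linalg.lstsq(A,k[:,2],rcond=None)[0])
for k in comps(near(P,C,.16,.036,.0435),P)[:4]:
    l=(k[:,:2]-C)@ya;t=(k[:,:2]-C)@xa;print('rim',len(k),l.min(),l.max(),t.min(),t.max())
snap('scene','scene3.png');snap('top','top3.png')
E
python3 -c "
import cv2,numpy as np
a=cv2.imread('pics/top0.png')[60:290,130:520];b=cv2.imread('pics/top3.png')[60:290,130:520]
cv2.imwrite('pics/cmp.png',cv2.resize(np.vstack([a,b]),None,fx=1.28,fy=1.28))"
```

```text
35.7583
tubes [[ 0.0597  0.0433]
 [ 0.0597 -0.0424]
 [ 0.0353 -0.0429]
 [ 0.0354  0.0428]
 [-0.0597 -0.0426]
 [-0.0358  0.0426]
 [-0.0361 -0.0431]
 [-0.0599  0.0419]] [-1.000e-04 -1.375e-04]
base (7112, array([ 515.6, -336.2]), array([148.4, 108.7]), 68.2, 'pca', np.float64(68.35), 'z', np.float64(0.0501)) [-0.00056185 -0.00048301  0.05016242]
rim 1140 -0.0846767185523805 0.08633433763941016 -0.06537372927106697 0.06554692176138566
rim 215 -0.07847833513751667 0.009889678839460334 0.060015517779763036 0.06552716583125319
rim 170 -0.08559027512761865 -0.08056926791310542 -0.03929177730014149 0.040208082849805336
rim 67 -0.009269379913475968 0.01794607339493794 -0.14558759044436614 -0.11667965500741657
```

View pics/re2.png

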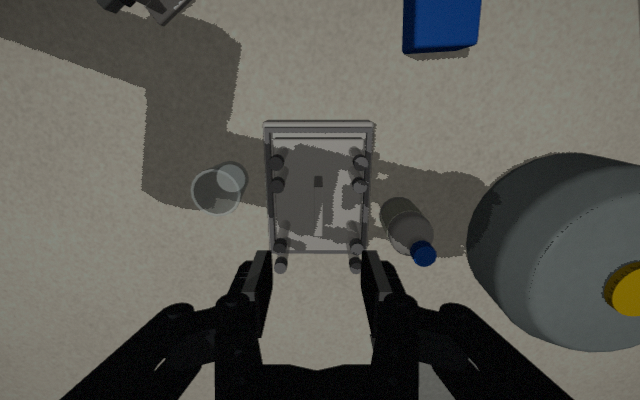

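View pics/cmp.png

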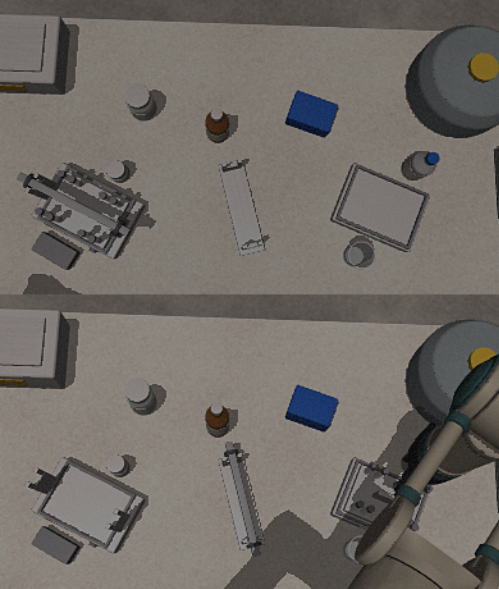

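View pics/scene3.png

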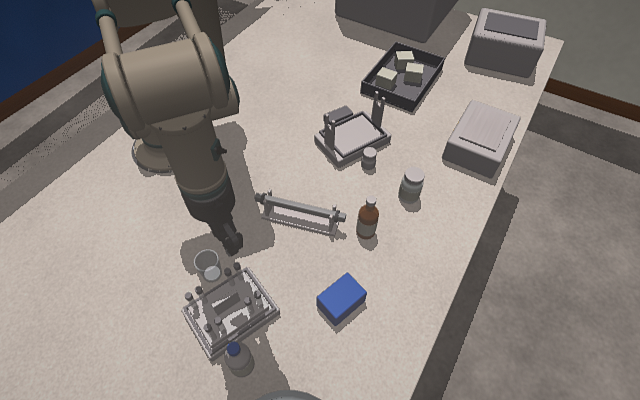

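The carrier is flat inside the rim at (318,200) in the wrist picture, with its base top at 50 mm and tilt under 0.1°. The bar is parked on the stand, and every bystander is where it started. The robot is touching nothing, so I'm handing in.

```bash
python3 - <<'E'
from h import *
print(status.read_ft_force(),status.read_time()); print(finish_job())
E
```

```text
[0.97799799 0.41051112 1.03070772] 35.8583
the job is handed in; nothing more can be done
None
```

The job is done and handed in at about 36 s of the 72 s allowed.

- **Bar:** I lifted it straight up out of the rocker brackets, and it measured level to within 0.05°. I lowered it to contact in the stand and released it there. Its top then measured 72 mm along its length, as it should when fully down, and the wrist picture shows both collars outside the brackets.
- **Carrier:** I lifted it by the fin, with a tilt of about 0.15° or less, and lowered it to contact in the reader before releasing it. It sits flat, base top at 50 mm, and centred in the tray to within about 1 mm.
- **Rest of the bench:** Nothing else looks moved in the before and after pictures. The arm hides the reader area in the last top view, so I checked the beaker and wash bottle in the scene and wrist views. I compared the bystanders by eye and did not measure them.

None of the checks failed or disagreed. The largest wrist force I read was about 7 N.

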